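# Push the load roller up its gutter and close the catch

## Robot

A 6-joint arm with a two-finger parallel gripper is mounted at the origin on a cart in front of the work surface, level with it; the furniture and walls round the work are solid. World frame = base frame: x ahead of the robot, y to its left, z up, the work surface at z = 0. Lengths are in m, angles in rad, forces in N, time in s.
With the tool pointing down it reaches from about 0.25 to 0.85 m from the base axis. Payload 12.5 kg.
Tool frame: the origin (TCP) lies midway between the tips of the shut fingers; the grasp point (between the pads) lies arm.tcp_to_grasp behind it (arm.tcp_to_grasp is the distance from the TCP to the grasp point, in m); z points along the fingers, y is the line along which they close (so a half turn about z gives the same grasp; the last joint's range is limited). The gripper opens to 93 mm and grips with 3 to 60 N. Pads are 15 mm wide; open, the fingers measure 128 mm over their backs; the gripper's body (75 mm by 188 mm) begins 65 mm behind the grasp point.
Start: joints at [1.183, 0.351, 1.652, -0, 1.139, -0.085], TCP at [0.164, 0.525, 0.219] pointing down, gripper open.
Joint ranges: [-2.75, 2.75], [-0.79, 2.1], [0.01, 2.65], [-1.57, 4.71], [0.07, 3.14], [-2.87, 2.87]. Speed limits (rad/s): [2.22, 2.22, 2.79, 3.14, 3.14, 3.14].

## Interface

Orientations are given as a unit quaternion [x, y, z, w].
In Python, from plant import arm gives the robot as it stands.
- The arm moves only by the shell command python3 -m crank 'ROWS' [FORCE]. ROWS is JSON, a list of rows, each an object with "dp": the shift along the tool's x, y, z in cm, a list of three; "spin": the turn about the tool's z in rad; "hand": the closure, from -1 (fully open) to 1 (shut), so that 0 is half open. A call has exactly 5 rows; each row is the pose to reach, as a shift and turn from the pose commanded when the call began, along the tool's axes at that moment; what a row does not reach only later rows make up. A row lasts 1/12 s, in which the tool goes at most 41.7 mm and 7.16 degrees, less where a joint would pass 70% of its speed; a pose out of reach is approached as far as the arm can. A call with a gripper value outside its range is refused whole. The fingers move at their own pace and stop on an object; FORCE is the grip in N (left out, the last holds). Time passes only in rows, so rows that repeat a pose let the fingers close, or fill a call up. It gives the time, the measured TCP pose, the force, the opening and the grip force at its end, in the units of the state.
- arm.observe(): the state, without advancing time (a new reading comes with each control period).
- arm.get_image(name): name is "scene" or "top"; returns the picture (420x560x3 uint8, red, green, blue); there is no depth.
- arm.get_calibration(name): a dict with "intrinsics" (3x3 intrinsics, pixels), "world_to_cam" (4x4, takes a point from world to camera coordinates). Camera axes: x right, y down, z forward; pixel columns grow to the right and rows downward; lengths in m; the calibration is good to about 2 mm. A picture is of the moment at which its call begins. get_calibration takes no time and is no camera call.
- arm.job_done(): hands the job in; it is judged then, once.
The state is a dict: "clock": time; "qpos": joint angles; "qvel": joint speeds; "joint_efforts": joint torques, N m; "position": TCP position; "orientation": TCP orientation; "wrist_force": force on the tool from outside, world axes, zero at the start; "wrist_torque": the same for the moment, N m; "finger_gap": finger opening in m; "gripper_force": force on a finger pad.
Only numpy, scipy, OpenCV 4.12 (cv2) and the standard library are available. Lean on these libraries where they do the work, as an engineer would, in place of code of your own. Each camera call takes 0.05 s, during which the arm holds its last target. There are 200 camera calls.

## Task

Push the brown load roller up the sloped aluminium gutter until it drops into the shallow seat at the upper stop and stays there by itself, then push the yellow catch arm round until it lies square across the gutter behind the roller. Only push the parts: do not lift the roller out of the gutter, and do not disturb the contactor, relay and bearing that stand beside the rack.

Things in the scene. Friction and masses are not known exactly. Their poses are not given: they have to be found in the camera images.
- gutter: Fixed straight aluminium gutter on a dark base plate (270 x 100 mm). Origin: on the floor's upper face, mid width, at the low end, 30 mm above the table. x runs UP the 8 degree slope (about away from the robot), y across to the left, z square to the floor. 64 mm wide inside; walls 4 mm thick, 16 mm high. A blue bar, 12 mm high, crosses it at x = 1 to 9 mm. At x = 160 mm the floor steps 6 mm down.
- roller: Load roller: brown cylinder, 69 mm in diameter, 59 mm long, 0.37 to 0.6 kg, lying across the gutter so that it rolls along it. Starts against the low blue bar (centre at gutter x = 35 mm); rolls back down if let go before it has dropped over the step. A push of a few N from behind at mid height moves it. Origin: middle of one end face; z: the cylinder's axis.
- roller_center (a point): Centre of the load roller, about 34 mm above the floor it lies on.
- seat (a point): Where the centre of the seated roller lies: gutter x = 179 mm, y = 0, z = 28.5 mm. The seat is 57 mm long, from the 6 mm step to the blue upper stop with a black pad (face at gutter x = 217 mm, top at z = 42 mm); the seated roller rests against the step, with about 3 mm of play to the stop.
- catch_pivot (a point): Pivot of the catch, on its axis at half the arm's height: gutter x = 136 mm, y = +52 mm, z = 35 mm. The axis is the gutter's z.
- catch_tip (a point): Point 80 mm out from the pivot near the free end of the catch arm, at half its height. The yellow arm is a flat bar on edge, 6 mm thick, 22 mm tall (24 to 46 mm above the level of the gutter floor), with a 10 mm round end, reaching 90 mm from the pivot.
- catch (a joint): Angle of the catch arm: 0 = parked outside the left wall, parallel to the gutter, pointing down the slope; negative = pointing outward (starts at -0.6 to 0); grows as the free end swings in over the gutter; pi/2 = square across it, at its end stop, some 6 mm behind the seated roller. Stiff (about 1 N at the arm's middle); stays where it is left.
- power_pack: Fixed obstacle: hydraulic power pack with a tall pale tank, standing on the table to the right of the rack, between it and where the arm starts. 180 mm (along world x) by 220 mm (along y), 390 mm high. Origin under its middle. Go round it on the robot's side.
- contactor: Bystander: black contactor with copper studs, 58 x 50 x 70 mm, loose, standing to the right of the rack. Origin under its centre.
- relay: Bystander: black relay cube, 27 x 27 x 33 mm, loose, to the right of the rack. Origin under its centre.
- spare_bearing: Bystander: ball bearing lying flat, 47 mm across, 14 mm high, loose, to the left of the rack's high end. Origin under its centre.
Not all that is in view belongs to the job. There is more than one size of the roller; the job needs the smallest.

How it is judged:
On the way, in this order (a step that is already met when the one before it is completed fails the run):
1. the roller lies in the seat at the upper stop while the catch is still open (distance between roller_center and seat below 0.009 m and z of roller_center in the frame of gutter below 0.0315 m and x of roller_center in the frame of gutter above 0.171 m and linear speed of roller below 0.02 m/s and value of joint catch below 1 rad), for 0.2 s.
2. the catch arm is across the gutter behind the seated roller (value of joint catch above 1.4 rad and distance between roller_center and seat below 0.009 m and z of roller_center in the frame of gutter below 0.0315 m and x of roller_center in the frame of gutter above 0.171 m and linear speed of roller below 0.02 m/s), for 0.2 s.
At the end, for the whole second after the job is handed in: The roller lies at rest in the seat, still across the gutter (within 0.12 rad): its centre within 9 mm of the seat point, past the step (gutter x over 171 mm) and dropped to less than 31.5 mm above the main floor's level; and the catch arm is across the gutter behind it (joint over 1.4 rad) (all of step 2 and angle between the z axis of roller and the y axis of gutter, either way round below 0.12 rad); the robot touches nothing.
It fails at once if the roller is lifted more than about 10 mm off the gutter floor (z of roller_center in the frame of gutter above 0.045 m).
It fails at once if the contactor beside the rack is pushed or lifted more than 15 mm from its place (distance of contactor from where it was at the start of the episode above 0.015 m).
It fails at once if the relay beside the rack is pushed or lifted more than 15 mm from its place (distance of relay from where it was at the start of the episode above 0.015 m).
It fails at once if the bearing beside the rack is pushed or lifted more than 15 mm from its place (distance of spare_bearing from where it was at the start of the episode above 0.015 m).
It also fails if it takes over 58 s, if anything falls off the work surface, if the arm or the gripper's body presses on something with over 40 N, if the wrist force passes 120 N, or if a joint passes its speed limit or range.

## Working session

There is one attempt and no reset: what is moved stays moved. The work goes in short steps, Python scripts to look and compute and a shell command to move; the robot and the scene stay as the last step left them, time stands still between calls to the robot, and variables do not carry over. Pictures are saved under pics/ and viewed, at most 10 in all, crops included, and the job is handed in when it is done.

```bash
ls; mkdir -p pics; python3 - <<'E'
from plant import arm
import cv2, numpy as np
for n in("scene","top"):
    im=arm.get_image(n); cv2.imwrite(f"pics/{n}0.png",im[:,:,::-1])
    c=arm.get_calibration(n); print(n,np.round(c["intrinsics"],1).tolist(),np.round(c["world_to_cam"],3).tolist())
s=arm.observe(); print(s, arm.tcp_to_grasp)
E
```

```text
pics
scene [[440.5, 0.0, 273.6], [0.0, 440.5, 205.7], [0.0, 0.0, 1.0]] [[0.714, -0.7, 0.018, -0.314], [-0.526, -0.553, -0.646, 0.435], [0.462, 0.452, -0.763, 0.703], [0.0, 0.0, 0.0, 1.0]]
top [[545.9, 0.0, 285.5], [0.0, 545.9, 208.3], [0.0, 0.0, 1.0]] [[0.011, -1.0, 0.012, 0.126], [-0.982, -0.013, -0.191, 0.577], [0.191, -0.01, -0.982, 1.115], [0.0, 0.0, 0.0, 1.0]]
{'clock': 0.1, 'qpos': array([ 1.18338834e+00,  3.51185514e-01,  1.65231366e+00,  2.49150642e-05,
        1.13905564e+00, -8.45911603e-02]), 'qvel': array([-7.60439269e-04, -2.51498713e-04, -1.36472011e-03, -1.19409950e-05,
        1.02849348e-03,  1.20521065e-03]), 'joint_efforts': array([ 5.33247894e-04, -4.98023736e+01, -2.85702360e+01,  6.99316710e-02,
        2.39347795e-02, -3.88145895e-05]), 'position': array([0.1638759 , 0.52472985, 0.21817117]), 'orientation': array([ 1.50835721e-01,  9.88558725e-01, -4.65105023e-04, -1.23483238e-04]), 'wrist_force': array([ 0.40822163, -0.55840942,  0.64041862]), 'wrist_torque': array([-0.06801309,  0.00369788, -0.01281802]), 'gripper_force': 0.0, 'finger_gap': 0.09275957301839298} 0.0188
```

View pics/scene0.png

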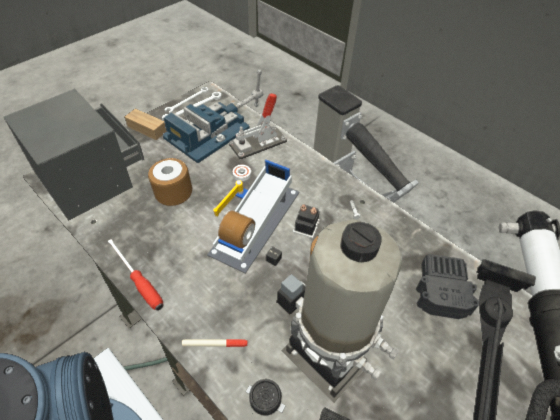

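View pics/top0.png

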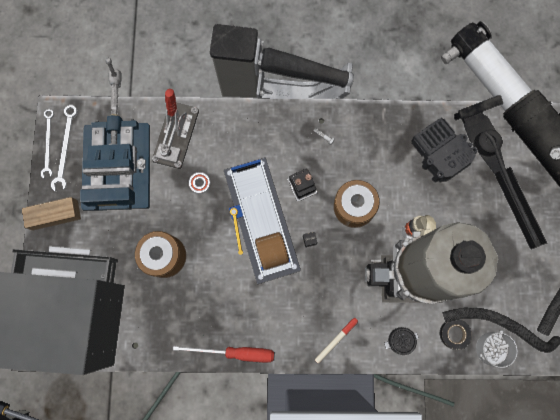

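The top view shows the rack running from (280,275) at its low end to (245,163). The roller is at (271,250), the catch pivot at (234,211) with its tip at (240,253), the contactor at (303,183), the relay at (310,239), the bearing at (199,183) and the tank at (450,255). The arm is at lower left. I'll zoom in next.

```bash
python3 - <<'E'
import cv2, numpy as np
a=cv2.imread("pics/top0.png")[150:290,185:325]; b=cv2.imread("pics/scene0.png")[150:280,180:320]
r=lambda i:cv2.resize(i,(400,600*len(i)//210 if 0 else 400*len(i)//140),interpolation=cv2.INTER_CUBIC)
a=r(a);b=cv2.copyMakeBorder(r(b),0,len(a)-len(r(b)),0,0,0)
cv2.imwrite("pics/crop0.png",np.hstack([a,b]))
E
```

```text
(no output)
```

View pics/crop0.png

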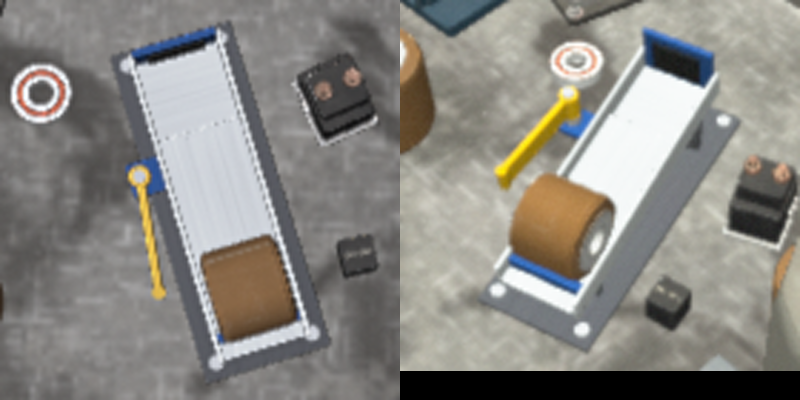

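The crop shows plate screws in the top view at crop (126,65), (223,38), (313,332) and (217,363). The scene view shows three of them, at (722,120), (582,330) and (497,290). The catch pivot is at (138,175) in the top view and (569,93) in the scene, and its tip is at (158,293) and (503,175). I'll triangulate these next.

```bash
cat > h.py <<'E'
from plant import arm
import cv2, numpy as np
C={n:arm.get_calibration(n) for n in("scene","top")}
K={n:np.array(C[n]["intrinsics"],float) for n in C}; T={n:np.array(C[n]["world_to_cam"],float) for n in C}
P={n:K[n]@T[n][:3] for n in C}
def tri(t,s):
    X=cv2.triangulatePoints(P["top"],P["scene"],np.array(t,float).reshape(2,1),np.array(s,float).reshape(2,1))[:,0]; return X[:3]/X[3]
def ray(n,px,z):
    R=T[n][:3,:3]; o=-R.T@T[n][:3,3]; d=R.T@np.linalg.solve(K[n],[px[0],px[1],1]); return o+d*(z-o[2])/d[2]
def proj(n,X):
    p=P[n]@np.append(X,1); return p[:2]/p[2]
E
python3 - <<'E'
from h import *
np.set_printoptions(precision=4,suppress=True)
k=400/140
ct=lambda x,y:(185+(x+.5)/k-.5,150+(y+.5)/k-.5); cs=lambda x,y:(180+(x-399.5)/k-.5,150+(y+.5)/k-.5)
for n,t,s in [("HR",(223,38),(722,120)),("LR",(313,332),(582,330)),("LL",(217,363),(497,290)),("piv",(138,175),(569,93)),("tip",(158,293),(503,175)),("stopL",(133,55),(646,32)),("stopR",(216,28),(714,70))]:
    X=tri(ct(*t),cs(*s)); print(n,X,"reproj top err",proj("top",X)-ct(*t))
print("HL",ray("top",ct(126,65),.008),"HR",ray("top",ct(223,38),.008),"LR",ray("top",ct(313,332),.008),"LL",ray("top",ct(217,363),.008))
for n,c,z in [("contactor",(337,95),.06),("relay",(357,252),.033),("bearing",(41,93),.014)]: print(n,ray("top",ct(*c),z))
for n in C:
    im=cv2.imread(f"pics/{n}0.png"); h=cv2.cvtColor(im,cv2.COLOR_BGR2HSV)
    m=cv2.inRange(h,(5,90,60),(18,255,200)); 
    _,_,st,ce=cv2.connectedComponentsWithStats(m)
    for a,b in zip(st,ce):
        if a[4]>200: print(n,a,b)
# power pack
E
```

```text
HR [0.6878 0.1851 0.0087] reproj top err [-0.1062  0.1467]
LR [0.457  0.1116 0.0046] reproj top err [ 0.0362 -0.0592]
LL [0.4328 0.1846 0.0056] reproj top err [ 0.1238 -0.2167]
piv [0.5621 0.2413 0.0909] reproj top err [ 0.211  -0.3305]
tip [0.479  0.2259 0.0713] reproj top err [ 0.2648 -0.4482]
stopL [0.6513 0.2469 0.0948] reproj top err [ 0.3572 -0.5146]
stopR [0.6764 0.1882 0.0767] reproj top err [-0.1001  0.1379]
HL [0.6653 0.261  0.008 ] HR [0.6884 0.1849 0.008 ] LR [0.4565 0.1118 0.008 ] LL [0.4321 0.1847 0.008 ]
contactor [0.6305 0.0965 0.06  ]
relay [0.5152 0.0796 0.033 ]
bearing [0.6402 0.3262 0.014 ]
scene [     0      0    560    420 232915] [280.353  209.6457]
scene [125 116  40  23 307] [146.6189 128.2801]
scene [ 148  158   44   48 1110] [171.4171 186.3514]
scene [219 211  35  36 772] [233.8601 227.5777]
top [     0      0    560    420 232938] [279.6364 209.2437]
top [334 180  45  44 684] [354.0146 204.7515]
top [135 231  45  46 650] [158.7231 254.4123]
top [256 233  32  36 810] [271.7111 250.5679]
```

```bash
cat >> h.py <<'E'
O=np.array([.4555,.152,.030]); yaw=.312; s8,c8=np.sin(np.radians(8)),np.cos(np.radians(8))
u=np.array([np.cos(yaw),np.sin(yaw),0]); v=np.array([-u[1],u[0],0]); k=np.array([0,0,1.])
G=np.column_stack([c8*u+s8*k, v, c8*k-s8*u])
g2w=lambda *p:O+G@np.array(p); w2g=lambda X:G.T@(np.array(X)-O)
def tcp():
    from scipy.spatial.transform import Rotation as R
    s=arm.observe(); return s,np.array(s["position"]),R.from_quat(s["orientation"]).as_matrix()
E
python3 - <<'E'
from h import *
np.set_printoptions(precision=3,suppress=True)
print("roller proj",proj("top",g2w(.035,0,.0345)),proj("scene",g2w(.035,0,.0345)), "meas 271.7 250.6 / 233.9 227.6(+)")
print("pivot", proj("top",g2w(.136,.052,.048)),proj("scene",g2w(.136,.052,.048)),"meas 233.1 211.1 / 239.0 182.4")
print("bar", proj("top",g2w(.005,.032,.012)),proj("top",g2w(.005,-.032,.012)))
print("tip", proj("top",g2w(.136,.052,.046)-.0*u), w2g(ray("top",(240.2,252.4),.075)))
for z in(0,.2): print("box",z,ray("top",(105,372),z),ray("top",(120,272),z))
print("box base scene",ray("scene",(73,215),0),ray("scene",(130,190),0),"bigroller top",tri((156,253),(170,171)),"tank edge",ray("top",(370,272),.08))
s,p,R=tcp(); 
for g in [(-.03,0)]:
    t=O+g[0]*u+g[1]*v; t[2]=.22; print(t,(R.T@(t-p))*100)
E
```

```text
roller proj [271.458 249.894] [236.161 227.374] meas 271.7 250.6 / 233.9 227.6(+)
pivot [233.225 210.461] [238.093 180.965] meas 233.1 211.1 / 239.0 182.4
bar [260.845 267.719] [289.663 258.794]
tip [233.266 210.514] [0.049 0.063 0.039]
box 0 [0.229 0.51  0.   ] [0.439 0.493 0.   ]
box 0.2 [0.249 0.449 0.2  ] [0.425 0.435 0.2  ]
box base scene [0.261 0.498 0.   ] [0.402 0.475 0.   ] bigroller top [0.477 0.4   0.069] tank edge [ 0.44  -0.042  0.08 ]
[0.427 0.143 0.22 ] [-36.5   -28.611  -0.159]
```

```bash
python3 -m crank '[{"dp":[0,-4,0],"spin":0,"hand":1},{"dp":[0,-8,0],"spin":0,"hand":1},{"dp":[-2,-12,0],"spin":0,"hand":1},{"dp":[-5,-15,0],"spin":0,"hand":1},{"dp":[-8,-18,0],"spin":0,"hand":1}]' 20
python3 -m crank '[{"dp":[-4,0,0],"spin":-0.1,"hand":1},{"dp":[-8,-1,0],"spin":-0.2,"hand":1},{"dp":[-12,-2,0],"spin":-0.3,"hand":1},{"dp":[-15,-3,0],"spin":-0.4,"hand":1},{"dp":[-18,-5,0],"spin":-0.5,"hand":1}]'
python3 - <<'E'
from h import *
np.set_printoptions(precision=3,suppress=True)
s,p,R=tcp(); t=O-.03*u; t[2]=.12; print(s["clock"],p,(R.T@(t-p))*100,"spin",np.arctan2(R[1,1],R[0,1])-(yaw+np.pi/2),s["finger_gap"],s["wrist_force"])
E
```

```text
clock: 0.52
position: [0.184, 0.3314, 0.2184]
orientation: [0.15, 0.989, -0.0, -0.0]
wrist_force: [1.9, -0.2, -0.0]
finger_gap: 0.0642
gripper_force: 0.0
clock: 0.93
position: [0.3366, 0.2387, 0.2186]
orientation: [-0.092, 0.996, 0.0, 0.0]
wrist_force: [0.5, -0.5, -0.2]
finger_gap: 0.0309
gripper_force: 0.0
0.9333 [0.337 0.239 0.219] [ -7.124 -11.078   9.865] spin -0.12815133937831358 0.03088034079203901 [ 0.525 -0.535 -0.196]
```

```bash
python3 -m crank '[{"dp":[-2,-3,0],"spin":-0.05,"hand":1},{"dp":[-4,-6,2],"spin":-0.1,"hand":1},{"dp":[-6,-9,5],"spin":-0.13,"hand":1},{"dp":[-7,-11,8],"spin":-0.13,"hand":1},{"dp":[-7,-11,9.8],"spin":-0.13,"hand":1}]'
python3 -m crank '[{"dp":[0,0,0],"spin":0,"hand":1},{"dp":[0,0,0],"spin":0,"hand":1},{"dp":[0,0,0],"spin":0,"hand":1},{"dp":[0,0,0],"spin":0,"hand":1},{"dp":[0,0,0],"spin":0,"hand":1}]'
cat > st.py <<'E'
from h import *
np.set_printoptions(precision=4,suppress=True)
s,p,R=tcp(); print(s["clock"],p,"gutter(horiz)",(p-O)@u,(p-O)@v,"g",w2g(p),"yaw err",np.arctan2(R[1,1],R[0,1])-(yaw+np.pi/2),"gap",s["finger_gap"],"F along/across/up",s["wrist_force"]@u,s["wrist_force"]@v,s["wrist_force"][2])
E
python3 st.py; python3 -c "
from h import *
for n in('top','scene'): cv2.imwrite(f'pics/{n}1.png',arm.get_image(n)[:,:,::-1])
a=cv2.imread('pics/top1.png')[150:330,185:365];b=cv2.imread('pics/scene1.png')[150:330,160:340]
cv2.imwrite('pics/c1.png',cv2.resize(np.hstack([a,b]),(800,400)))"
```

```text
clock: 1.35
position: [0.4246, 0.1409, 0.1181]
orientation: [-0.153, 0.988, -0.0, -0.001]
wrist_force: [-1.0, 0.2, 0.2]
finger_gap: 0.0008
gripper_force: 0.0
clock: 1.77
position: [0.4237, 0.1445, 0.1219]
orientation: [-0.154, 0.988, 0.0, 0.001]
wrist_force: [-0.1, -0.4, -0.3]
finger_gap: 0.0006
gripper_force: 0.0
1.7667 [0.4237 0.1445 0.1219] gutter(horiz) -0.032570803360239146 0.0026460067840640682 g [-0.0195  0.0026  0.0955] yaw err -0.0019529794479433704 gap 0.0006244407535872825 F along/across/up -0.27860839112688107 -0.3812905669953272 -0.3315739403902383
```

View pics/c1.png

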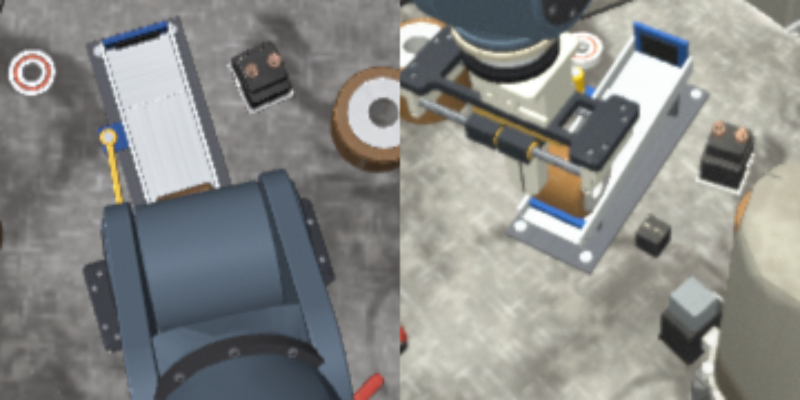

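The scene view shows the shut fingers just behind the roller, over the low end, and nothing has been disturbed. Next I lower them and push.

```bash
python3 -m crank '[{"dp":[0,-0.25,2],"spin":0,"hand":1},{"dp":[0,-0.25,4],"spin":0,"hand":1},{"dp":[0,-0.25,6],"spin":0,"hand":1},{"dp":[0,-0.25,6.6],"spin":0,"hand":1},{"dp":[-0.5,-0.25,6.6],"spin":0,"hand":1}]'
python3 -m crank '[{"dp":[-0.5,0,0],"spin":0,"hand":1},{"dp":[-1,0,0],"spin":0,"hand":1},{"dp":[-1.5,0,0],"spin":0,"hand":1},{"dp":[-2,0,0],"spin":0,"hand":1},{"dp":[-2.5,0,-0.1],"spin":0,"hand":1}]'
python3 st.py
python3 -m crank '[{"dp":[-0.6,0,-0.1],"spin":0,"hand":1},{"dp":[-1.2,0,-0.15],"spin":0,"hand":1},{"dp":[-1.8,0,-0.25],"spin":0,"hand":1},{"dp":[-2.4,0,-0.33],"spin":0,"hand":1},{"dp":[-3,0,-0.42],"spin":0,"hand":1}]'
python3 st.py
```

```text
clock: 2.28
position: [0.4276, 0.1429, 0.0538]
orientation: [-0.154, 0.988, -0.0, -0.002]
wrist_force: [0.6, -0.5, 0.4]
finger_gap: 0.0004
gripper_force: 0.0
clock: 2.7
position: [0.4521, 0.1505, 0.056]
orientation: [-0.154, 0.988, -0.0, -0.001]
wrist_force: [-7.6, -2.6, 5.0]
finger_gap: 0.0005
gripper_force: 3.9
2.7 [0.4521 0.1505 0.056 ] gutter(horiz) -0.0036591929518365734 -0.0003538880418360391 g [-0.     -0.0004  0.0263] yaw err -0.002875247442622797 gap 0.0005281314858641468 F along/across/up -7.992997027367929 -0.18185022873129553 5.018982316155168
clock: 3.12
position: [0.4807, 0.1597, 0.0603]
orientation: [-0.154, 0.988, -0.0, -0.001]
wrist_force: [-7.5, -3.2, 4.0]
finger_gap: 0.0002
gripper_force: 3.8
3.1167 [0.4807 0.1597 0.0603] gutter(horiz) 0.02636833086257741 -0.00046165269961065663 g [ 0.0303 -0.0005  0.0263] yaw err -0.0028622271594866966 gap 0.00023176587799125017 F along/across/up -8.180713635823002 -0.775450204572298 4.026403133535853
```

```bash
for i in 1 2; do python3 -m crank '[{"dp":[-0.7,0,-0.1],"spin":0,"hand":1},{"dp":[-1.4,0,-0.2],"spin":0,"hand":1},{"dp":[-2.1,0,-0.3],"spin":0,"hand":1},{"dp":[-2.8,0,-0.4],"spin":0,"hand":1},{"dp":[-3.5,0,-0.5],"spin":0,"hand":1}]' >/dev/null;python3 st.py; done
python3 -m crank '[{"dp":[-0.4,0,-0.05],"spin":0,"hand":1},{"dp":[-0.8,0,-0.1],"spin":0,"hand":1},{"dp":[-1.2,0,-0.15],"spin":0,"hand":1},{"dp":[-1.6,0,-0.2],"spin":0,"hand":1},{"dp":[-1.9,0,-0.25],"spin":0,"hand":1}]' >/dev/null;python3 st.py
```

```text
3.5333 [0.5142 0.1703 0.0654] gutter(horiz) 0.06150079185498367 -0.0005761653506976931 g [ 0.0658 -0.0006  0.0265] yaw err -0.0029072317872536058 gap 0.0001556528283657169 F along/across/up -7.235477788680595 0.2241400025180782 3.8557025073096476
3.95 [0.5476 0.181  0.0705] gutter(horiz) 0.09658135987254725 -0.0006799418613362418 g [ 0.1013 -0.0007  0.0266] yaw err -0.0028586608228962085 gap 0.000443993348146588 F along/across/up -8.053974878820831 0.06476047542145746 4.378738618093839
4.3667 [0.5669 0.1871 0.0731] gutter(horiz) 0.11676851207782687 -0.0008311667831339617 g [ 0.1216 -0.0008  0.0264] yaw err -0.003016261794874575 gap 0.0004455077787881548 F along/across/up -0.30193694165084195 0.5054196054527544 -0.12626627320649242
```

```bash
python3 -m crank '[{"dp":[0.7,0,0],"spin":0,"hand":1},{"dp":[1.5,0,0],"spin":0,"hand":1},{"dp":[2,0,-2],"spin":0,"hand":1},{"dp":[2,0,-5],"spin":0,"hand":1},{"dp":[2.5,1,-7],"spin":0,"hand":1}]' >/dev/null
python3 -m crank '[{"dp":[1,3,0],"spin":0,"hand":1},{"dp":[2,6,0],"spin":0,"hand":1},{"dp":[3,9,0],"spin":0,"hand":1},{"dp":[3,10,0],"spin":0,"hand":1},{"dp":[3,10,0],"spin":0,"hand":1}]' >/dev/null
python3 st.py; python3 -c "
from h import *
for n in('top','scene'): cv2.imwrite(f'pics/{n}2.png',arm.get_image(n)[:,:,::-1])
a=cv2.imread('pics/top2.png')[150:330,185:365];b=cv2.imread('pics/scene2.png')[120:300,160:340]
cv2.imwrite('pics/c2.png',cv2.resize(np.hstack([a,b]),(800,400)))"
```

```text
5.2 [0.4789 0.2762 0.1425] gutter(horiz) 0.060353316431741716 0.11104570965439026 g [0.0754 0.111  0.103 ] yaw err -0.0003688871133142868 gap 0.0004436466897839678 F along/across/up -0.4573839208326056 0.06189609153247905 1.1302038808667823
```

View pics/c2.png

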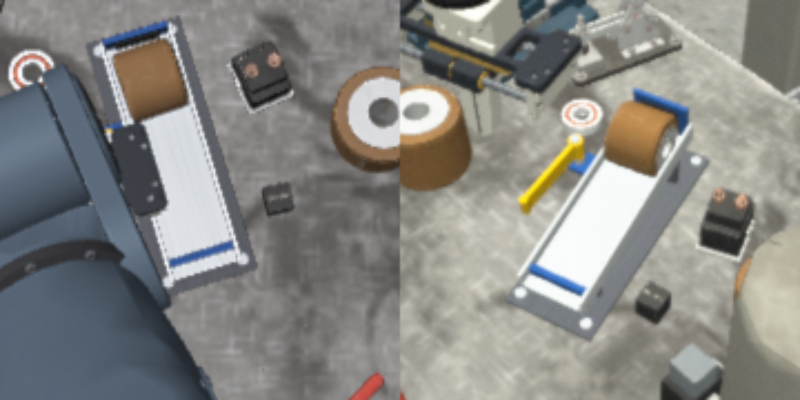

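The scene view shows the roller in the seat against the stop at about (640,137), with the catch still open and all the bystanders in place. I'll check the roller's position numerically, then bring the fingers down outside the catch.

```bash
python3 - <<'E'
from h import *
for n in("top","scene"):
    h=cv2.cvtColor(cv2.imread(f"pics/{n}2.png"),cv2.COLOR_BGR2HSV); m=cv2.inRange(h,(5,90,60),(18,255,200))
    _,_,st,ce=cv2.connectedComponentsWithStats(m)
    print(n,[(c.round(1),a[4]) for a,c in zip(st,ce) if 300<a[4]<1e5],"expect seated",proj(n,g2w(.179,0,.0285)),"unseated",proj(n,g2w(.150,0,.0345)))
E
python3 -m crank '[{"dp":[0,0,2],"spin":0,"hand":1},{"dp":[0.1,0,4],"spin":0,"hand":1},{"dp":[-0.2,0,6],"spin":0,"hand":1},{"dp":[-0.3,-1,7],"spin":0,"hand":1},{"dp":[-0.3,-2,7],"spin":0,"hand":1}]' >/dev/null;python3 st.py
python3 -m crank '[{"dp":[0,-0.7,0],"spin":0,"hand":1},{"dp":[0,-1.4,0],"spin":0,"hand":1},{"dp":[0,-2.1,0],"spin":0,"hand":1},{"dp":[0,-2.8,0],"spin":0,"hand":1},{"dp":[-0.2,-3.5,0],"spin":0,"hand":1}]' >/dev/null;python3 st.py
```

```text
top [(array([252.4, 185.3]), np.int32(802)), (array([354.1, 205.5]), np.int32(713))] expect seated [251.46213165 184.30248315] unseated [255.45243091 197.22483309]
scene [(array([171.5, 186.4]), np.int32(1108)), (array([266.3, 180.6]), np.int32(697))] expect seated [267.76051029 180.27471381] unseated [261.61521212 187.99639924]
5.7167 [0.4889 0.2547 0.0703] gutter(horiz) 0.06328009776179216 0.08746403452934075 g [0.0683 0.0875 0.0311] yaw err -0.00349354136867408 gap 0.0006612832425532282 F along/across/up -0.1560752530817876 0.3396665365455418 -0.45960829657079705
6.1333 [0.502  0.2233 0.073 ] gutter(horiz) 0.06612160770211777 0.053601166836712615 g [0.0715 0.0536 0.0334] yaw err -0.003141919597190901 gap 0.0005173505469563821 F along/across/up -0.25439159798201605 0.870594035995156 1.7557133564634553
```

```bash
python3 -m crank '[{"dp":[-0.3,-0.9,0],"spin":0,"hand":1},{"dp":[-0.6,-1.7,0],"spin":0,"hand":1},{"dp":[-1,-2.3,-0.1],"spin":0,"hand":1},{"dp":[-1.5,-2.8,-0.15],"spin":0,"hand":1},{"dp":[-1.9,-3.1,-0.2],"spin":0,"hand":1}]' >/dev/null;python3 st.py
python3 -m crank '[{"dp":[-0.4,-0.3,0],"spin":0,"hand":1},{"dp":[-0.9,-0.6,-0.1],"spin":0,"hand":1},{"dp":[-1.5,-0.9,-0.2],"spin":0,"hand":1},{"dp":[-2,-1.1,-0.3],"spin":0,"hand":1},{"dp":[-2.6,-1.3,-0.35],"spin":0,"hand":1}]' >/dev/null;python3 st.py
python3 -m crank '[{"dp":[-0.2,0,0],"spin":0,"hand":1},{"dp":[-0.4,0,0],"spin":0,"hand":1},{"dp":[-0.6,0,0],"spin":0,"hand":1},{"dp":[-0.8,0,0],"spin":0,"hand":1},{"dp":[-0.8,0,0],"spin":0,"hand":1}]' >/dev/null;python3 st.py
```

```text
6.55 [0.5299 0.1996 0.0743] gutter(horiz) 0.08537842248156913 0.022455359127888038 g [0.0907 0.0225 0.032 ] yaw err -0.0033480135163124203 gap 0.00029679100226391423 F along/across/up -2.414557960258074 -0.1676824558859903 0.7950436547573873
6.9667 [0.5585 0.1959 0.078 ] gutter(horiz) 0.11144117828903716 0.010132295108024589 g [0.117  0.0101 0.032 ] yaw err -0.0028446211852202197 gap 0.00058861781114645 F along/across/up -1.5412236066739706 0.48695662791722166 1.0372642475501332
7.3833 [0.562  0.1968 0.0776] gutter(horiz) 0.11509399902690887 0.010002318402438308 g [0.1206 0.01   0.0311] yaw err -0.002531337159068281 gap 0.0005945467525039528 F along/across/up -22.99339769819466 -2.4722640870646995 17.214332351455898
```

The 23 N reading means the catch has reached its end stop. I'll back off, rise and look.

```bash
python3 -m crank '[{"dp":[1,0,0],"spin":0,"hand":1},{"dp":[2.5,0,0],"spin":0,"hand":1},{"dp":[3.5,0,-2],"spin":0,"hand":1},{"dp":[4.5,1,-5],"spin":0,"hand":1},{"dp":[5.5,3,-8],"spin":0,"hand":1}]' >/dev/null
python3 -m crank '[{"dp":[2,3,0],"spin":0,"hand":1},{"dp":[4,6,0],"spin":0,"hand":1},{"dp":[6,8,0],"spin":0,"hand":1},{"dp":[8,10,0],"spin":0,"hand":1},{"dp":[8,10,0],"spin":0,"hand":1}]' >/dev/null
python3 st.py; python3 -c "
from h import *
for n in('top','scene'): cv2.imwrite(f'pics/{n}3.png',arm.get_image(n)[:,:,::-1])
a=cv2.imread('pics/top3.png')[140:280,185:325];b=cv2.imread('pics/scene3.png')[140:280,180:320]
cv2.imwrite('pics/c3.png',cv2.resize(np.hstack([a,b]),(800,400)))
print([proj('top',g2w(*q)) for q in((.136,.052,.046),(.136,-.038,.046))])
for n in('top','scene'):
    h=cv2.cvtColor(cv2.imread(f'pics/{n}3.png'),cv2.COLOR_BGR2HSV); m=cv2.inRange(h,(5,90,60),(18,255,200))
    _,_,st,ce=cv2.connectedComponentsWithStats(m); print(n,[(c.round(1),a[4]) for a,c in zip(st,ce) if 300<a[4]<1e5])
"
```

```text
8.2167 [0.3939 0.2825 0.1579] gutter(horiz) -0.01853616727955954 0.14306419900312128 g [-0.0006  0.1431  0.1292] yaw err -0.00039021710767239703 gap 0.0006038947209074604 F along/across/up -0.25204074889131955 0.3683590507169392 -0.5491867180101594
[array([233.26561205, 210.51370022]), array([274.94962698, 197.95862596])]
top [(array([252.4, 185.2]), np.int32(798)), (array([354. , 205.2]), np.int32(703)), (array([154. , 243.9]), np.int32(340))]
scene [(array([266.8, 178.6]), np.int32(598)), (array([174.4, 194.1]), np.int32(541))]
```

View pics/c3.png

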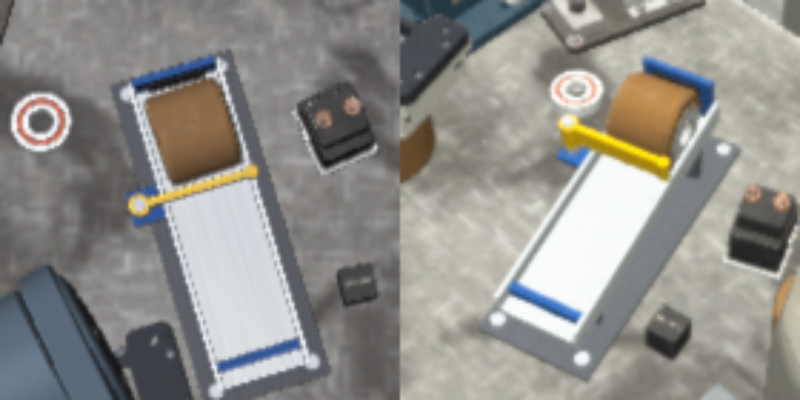

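The catch lies square across the gutter behind the roller, with its tip at (255,171). That is within about 0.02 rad of where it should be. The roller is seated, the bystanders haven't moved, and the arm is clear.

```bash
python3 -c "
from plant import arm
print(arm.job_done())"
```

```text
the job is handed in; nothing more can be done
None
```

The roller is in its seat and the catch arm is square across the gutter behind it; the last pictures show the contactor, relay and bearing unmoved and the arm clear, and I've handed the job in (no verdict came back).

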